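# File the watch-dial holders and lock the rack

### The arm

A 7-joint arm with a two-finger parallel gripper is mounted at the origin on the work surface. World frame = base frame: x ahead of the robot, y to its left, z up, the work surface at z = 0. Lengths are in m, angles in rad, forces in N, time in s.
With the tool pointing down it reaches from about 0.35 to 0.9 m from the base axis. Payload 19.9 kg.
Tool frame: the origin (TCP) lies on the centre line of the jaws, within the pads' length; the fingertips stand 14 mm ahead of it and the grasp point (between the pads) lies 5 mm behind it; x points along the fingers, y is the direction in which the jaws open and shut, and the axes are right-handed (so a half turn about x gives the same grasp; the last joint's range is limited). The gripper opens to 94 mm and grips with 3 to 60 N. Pads are 16 mm wide; open, the fingers measure 119 mm over their backs; the gripper's body (75 mm by 177 mm) begins 78 mm behind the grasp point.
Start: joints at [1.236, 0.417, -0.01, 1.614, 0.005, 1.111, -0.053], TCP at [0.18, -0.598, 0.219] pointing down, gripper open.
Joint ranges: [-2.81, 2.81], [-0.39, 2.02], [-1.27, 1.25], [0.06, 2.57], [-1.19, 4.33], [0.19, 2], [-2.82, 2.82]. Speed limits (rad/s): [1.89, 1.89, 2.39, 2.39, 3.01, 3.01, 3.01].

### API

Orientations are given as a unit quaternion [x, y, z, w].
In Python, from plant import arm gives the robot as it stands. Calls block until the motion is done:
- arm.reach(position, orientation): joint-space move of the TCP to a pose.
- arm.move_linear(position, speed=0.15, rotation=None, contact_N=None): straight line of the TCP; rotation=None keeps the orientation; speed is the mean speed in m/s. With contact_N (N) it stops when the force on the tool has changed by that much, and returns True; else False.
- arm.movej(angles): joint-space move.
- arm.set_gripper(opening, force=None): finger opening in m; force is the grip in N (None keeps the last); returns when the fingers have stopped.
- arm.wait(seconds).
- arm.solve_ik(position, orientation): joint angles nearest the present ones, or None.
- arm.observe(): the state.
- arm.camera(name): name is "scene" or "top" or "wrist"; returns (picture, depth): 480x640x3 uint8, red, green, blue; 480x640 float32, m along the optical axis (not along the pixel's ray), 0 where there is no reading.
- arm.camera_info(name): a dict with "fx", "fy", "cx", "cy" (pixels), "eye" and "orientation" of the camera in the world; the wrist camera has in their place "hand_eye" (4x4, takes a point from camera to tool coordinates, whose origin is the TCP and whose axes are the tool frame's). Camera axes: x right, y down, z forward; pixel columns grow to the right and rows downward; lengths in m; the calibration is good to about 2 mm. A picture is of the moment at which its call begins: read the wrist's pose just before it. camera_info takes no time and is no camera call.
A pose or a line that the arm cannot do raises arm.MotionError and nothing moves.
- arm.finish_job(): hands the job in, once; it reports no verdict.
The state is a dict: "time": time; "qpos": joint angles; "dq": joint speeds; "effort": joint torques, N m; "tcp_pos": TCP position; "tool_rot": TCP orientation; "contact_force": force on the tool from outside, world axes, zero at the start; "wrist_torque": the same for the moment, N m; "opening": finger opening in m.
Only numpy, scipy, OpenCV 4.12 (cv2) and the standard library are available. Lean on these libraries where they do the work, as an engineer would, in place of code of your own. Each camera call takes 0.05 s, during which the arm holds its last target.

### The job

The slab-shaped watch-dial holders lying on the desk have to be filed: swing the rack's keeper bar up out of the way, slide every loose holder fully home, face up, into a bay of the rack that is still free, then swing the keeper bar down across the mouths until it snaps shut in its detent. Leave the holders that are already filed where they are, and do not push the watches, loupe and tin about.

Things in the scene. Friction and masses are not known exactly. Their poses are not given: they have to be found in the camera images.
- rack: low rack fixed to the desk, aluminium dividers on a black 4 mm base, five side-by-side bays open towards the robot. Origin on the desk under the middle of the row of mouths (divider noses at x = 0); x runs into the bays, y along the row, z up. Bay centres at y = +118, +59, 0, -59, -118 (bay1..bay5). Dividers 6 thick with rounded noses: bays 53 wide.
- rack_stop (a point): foot of the stop wall at the far end of the bays, rack x = 91. From rack x = 20 inwards the dividers carry lips reaching 2.5 over each side of a slab, underside 21 and top 24 above the desk, so slabs can only be slid in along x. Ears for the hinge at both ends rise to 44. In front of the mouth a ramp 16 long rises to the 4 mm base
- keeper (a joint): angle of the keeper bar: 0 = shut in its detent, across all mouths; grows as it swings up and back; 1.8 is about upright, 2.5 the end of travel, leaning back over the rack. Starts half-way, in the way of loading. Friction (about 1.2 N at the rod) holds it where it is left; in the last 0.2 rad of closing it passes two sprung catches and takes about 4 to 5 N down at the rod to snap home
- keeper_hinge (a point): middle of the keeper's hinge line, which runs along rack y at rack x = 70, z = 35; the rod swings about it at a radius of 82
- keeper_grip (a point): point on the axis of the keeper rod, in the dark rubber grip on its free end, at rack y = -185, outside the rack. The rod is round steel, 12 thick, along rack y from +158 to -205, on arms at +158 and -158; the grip covers its last 40. Shut, its axis is at rack x = -9, z = 14, clear of the near ends of home slabs by 3
- bay1 (a point): where the underside centre of a slab lies when it is fully home in bay 1 (counted from the rack +y end); 45.5 in from the mouth, on the bay floor; the near end of a home slab is level with the mouth
- bay2 (a point): where the underside centre of a slab lies when it is fully home in bay 2 (rack y = +59); 45.5 in from the mouth, on the bay floor; the near end of a home slab is level with the mouth
- bay3 (a point): where the underside centre of a slab lies when it is fully home in bay 3 (rack y = +0); 45.5 in from the mouth, on the bay floor; the near end of a home slab is level with the mouth
- bay4 (a point): where the underside centre of a slab lies when it is fully home in bay 4 (rack y = -59); 45.5 in from the mouth, on the bay floor; the near end of a home slab is level with the mouth
- bay5 (a point): where the underside centre of a slab lies when it is fully home in bay 5 (rack y = -118); 45.5 in from the mouth, on the bay floor; the near end of a home slab is level with the mouth
- new1: a holder to be filed, lying loose on the desk (some may be absent): flat slab-shaped watch-dial holder, grey plastic with a round white dial and brass rim on its top face, 90 long (its x) x 50 wide (its y) x 14 thick, about 90 g, both ends alike; origin at the centre of its underside, z up.
- new2: a holder to be filed, lying loose on the desk (some may be absent): flat slab-shaped watch-dial holder, grey plastic with a round white dial and brass rim on its top face, 90 long (its x) x 50 wide (its y) x 14 thick, about 90 g, both ends alike; origin at the centre of its underside, z up.
- new3: a holder to be filed, lying loose on the desk (some may be absent): flat slab-shaped watch-dial holder, grey plastic with a round white dial and brass rim on its top face, 90 long (its x) x 50 wide (its y) x 14 thick, about 90 g, both ends alike; origin at the centre of its underside, z up.
- filed1: a holder already filed, fully home in bay 1 (present only in one or two bays; leave it there): flat slab-shaped watch-dial holder, grey plastic with a round white dial and brass rim on its top face, 90 long (its x) x 50 wide (its y) x 14 thick, about 90 g, both ends alike; origin at the centre of its underside, z up.
- filed2: a holder already filed, fully home in bay 2 (present only in one or two bays; leave it there): flat slab-shaped watch-dial holder, grey plastic with a round white dial and brass rim on its top face, 90 long (its x) x 50 wide (its y) x 14 thick, about 90 g, both ends alike; origin at the centre of its underside, z up.
- filed3: a holder already filed, fully home in bay 3 (present only in one or two bays; leave it there): flat slab-shaped watch-dial holder, grey plastic with a round white dial and brass rim on its top face, 90 long (its x) x 50 wide (its y) x 14 thick, about 90 g, both ends alike; origin at the centre of its underside, z up.
- filed4: a holder already filed, fully home in bay 4 (present only in one or two bays; leave it there): flat slab-shaped watch-dial holder, grey plastic with a round white dial and brass rim on its top face, 90 long (its x) x 50 wide (its y) x 14 thick, about 90 g, both ends alike; origin at the centre of its underside, z up.
- filed5: a holder already filed, fully home in bay 5 (present only in one or two bays; leave it there): flat slab-shaped watch-dial holder, grey plastic with a round white dial and brass rim on its top face, 90 long (its x) x 50 wide (its y) x 14 thick, about 90 g, both ends alike; origin at the centre of its underside, z up.
- watch_gold: bystander: gold pocket watch lying on the desk, 50 across, 15 high, crown and bow stick out 17 on its x side; origin at the centre of its underside
- watch_silver: bystander: silver pocket watch lying on the desk, 50 across, 15 high, origin as before
- loupe: bystander: black eyeglass loupe, 38 across and 38 high, origin at the centre of its underside
- tin: bystander: round flat aluminium tin, 56 across and 24 high, origin at the centre of its underside
Mind the look-alikes: they are no part of the job. What is shaped like the new1 but blue or brown is not meant.

How it is judged:
By the outcome, as a careful person would: the job done as asked, in the order asked, and still so for the second after the job is handed in, with the robot touching nothing.
Of new1, new2, new3 only 2 to 3 are there at a start; the rules pass over those that are not, and their reading is None.
Of filed1, filed2, filed3, filed4, filed5 only 1 to 2 are there at a start; the rules pass over those that are not, and their reading is None.
At some moment in a run one of new1, new2, new3 may be knocked a few centimetres aside while the robot is not near it.
Once in a run the grip may slacken for a moment while it holds something.
It also fails if it takes over 210 s, if anything falls off the work surface, if the arm or the gripper's body presses on something with over 40 N, if the wrist force passes 120 N, or if a joint passes its speed limit or range.

## Working session

There is one attempt and no reset: what is moved stays moved. The work goes in short steps, each a Python script; the robot and the scene stay as the last script left them, time stands still between calls to the robot, and variables do not carry over. Pictures are saved under pics/ and viewed, and the job is handed in when it is done.

```bash
ls; mkdir -p pics; python3 - <<'E'
from plant import arm
import cv2
for n in ["scene","top","wrist"]:
    p,d=arm.camera(n); cv2.imwrite(f"pics/a_{n}.png",p[:,:,::-1]); print(n,arm.camera_info(n))
o=arm.observe(); print(o)
E
```

```text
pics
scene {'fx': 544.2944880487056, 'fy': 544.2944880487056, 'cx': 319.56169669435485, 'cy': 235.6054880903605, 'eye': array([ 1.36811517, -0.63097576,  0.96076807]), 'orientation': array([ 0.80188766,  0.4217758 , -0.18911841, -0.37857045])}
top {'fx': 461.9343088251572, 'fy': 461.9343088251572, 'cx': 315.8570297133706, 'cy': 247.04438474329504, 'eye': array([0.40716824, 0.02224394, 1.07077347]), 'orientation': array([-0.70561733,  0.70738146, -0.02194042,  0.03513202])}
wrist {'fx': 334.28963326253546, 'fy': 334.28963326253546, 'cx': 324.626740764073, 'cy': 232.7323491699051, 'hand_eye': array([[-3.34430895e-04, -2.26439607e-01,  9.74025150e-01,
        -1.65126356e-01],
       [ 9.99998686e-01,  1.46928433e-03,  6.84925459e-04,
        -1.14611007e-03],
       [-1.58621414e-03,  9.74024099e-01,  2.26438818e-01,
        -6.41176018e-02],
       [ 0.00000000e+00,  0.00000000e+00,  0.00000000e+00,
         1.00000000e+00]])}
{'time': 0.15, 'qpos': array([ 1.23649207,  0.41778635, -0.01030995,  1.61403096,  0.00473906,
        1.11068287, -0.05300858]), 'dq': array([ 0.00220878, -0.00243841,  0.00107012, -0.0019455 , -0.00105386,
       -0.00012604,  0.00030019]), 'effort': array([ 2.53595768e-03, -8.51534557e+01,  6.40168581e-01, -4.26130593e+01,
       -4.87524038e-02,  1.70664035e-02,  1.54458121e-04]), 'tcp_pos': array([ 0.18030762, -0.598146  ,  0.21900256]), 'tool_rot': array([-0.69945804, -0.10346236,  0.69962426, -0.10285861]), 'contact_force': array([-0.116946  ,  0.02561739, -0.82805155]), 'wrist_torque': array([ 0.0312444 ,  0.06232009, -0.02760804]), 'opening': 0.09412382214646571}
```

View pics/a_top.png

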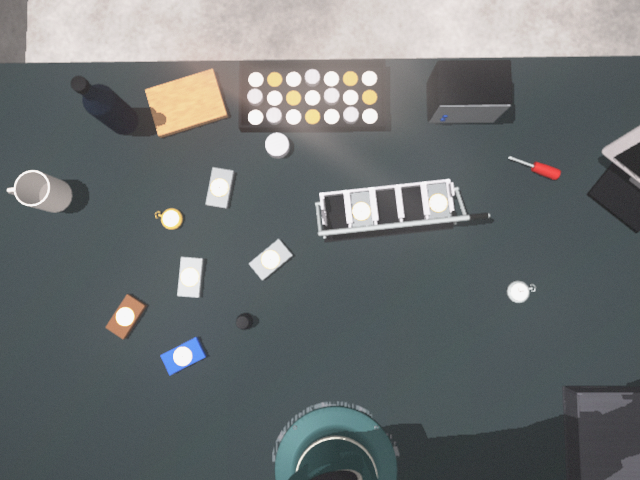

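View pics/a_scene.png

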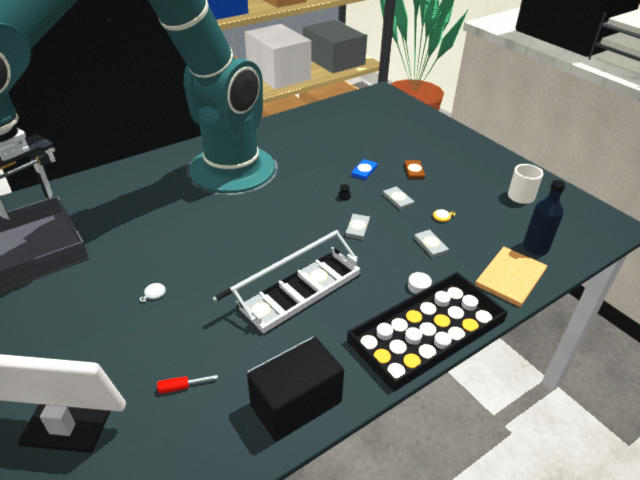

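The top picture shows three grey holders at (220,188), (190,277) and (270,260). The rack has dials in bay 2 (361,211) and bay 5 (438,203), with its grip at (480,217). Bays 1, 3 and 4 are free. The blue and brown holders are decoys. Next I'll measure.

```bash
cat > h.py <<'E'
from plant import arm
import numpy as np, cv2
from scipy.spatial.transform import Rotation as R
def cam(n):
    """returns img, depth, K-info, pose (Rcw, eye)"""
    ci=arm.camera_info(n)
    if n=="wrist":
        o=arm.observe(); T=np.eye(4); T[:3,:3]=R.from_quat(o['tool_rot']).as_matrix(); T[:3,3]=o['tcp_pos']
        W=T@ci['hand_eye']; Rm,e=W[:3,:3],W[:3,3]
    else: Rm,e=R.from_quat(ci['orientation']).as_matrix(),ci['eye']
    p,d=arm.camera(n)
    return p,d,ci,Rm,np.array(e)
def ray(px,z,c):
    p,d,ci,Rm,e=c
    px=np.atleast_2d(px).astype(float)
    v=np.c_[(px[:,0]-ci['cx'])/ci['fx'],(px[:,1]-ci['cy'])/ci['fy'],np.ones(len(px))]@Rm.T
    t=(z-e[2])/v[:,2]
    return e+v*t[:,None]
def proj(P,c):
    p,d,ci,Rm,e=c
    q=(np.atleast_2d(P)-e)@Rm
    return np.c_[q[:,0]/q[:,2]*ci['fx']+ci['cx'],q[:,1]/q[:,2]*ci['fy']+ci['cy']]
def cloud(c):
    p,d,ci,Rm,e=c
    v,u=np.mgrid[0:480,0:640]
    q=np.stack([(u-ci['cx'])/ci['fx']*d,(v-ci['cy'])/ci['fy']*d,d],-1)
    w=q@Rm.T+e; w[d<=0]=np.nan
    return w
def save(n,p): cv2.imwrite(f"pics/{n}.png",p[:,:,::-1])
def down(yaw):
    """tool x down, tool y (jaw opening) at world angle yaw"""
    x=np.array([0,0,-1.]); y=np.array([np.cos(yaw),np.sin(yaw),0]); z=np.cross(x,y)
    return R.from_matrix(np.c_[x,y,z]).as_quat()
def go(pos,yaw):
    """reach with whichever half-turn is nearest"""
    q0=arm.observe()['qpos']; best=None
    for k in (0,np.pi):
        try: s=arm.solve_ik(list(pos),down(yaw+k))
        except Exception: s=None
        if s is not None:
            c=np.abs(np.array(s)-q0).max()
            if best is None or c<best[0]: best=(c,k,s)
    if best is None: raise RuntimeError("no ik")
    arm.movej(list(best[2])); return yaw+best[1]
E
python3 - <<'E'
from h import *
c=cam("top"); p=c[0]; w=cloud(c)
hsv=cv2.cvtColor(p,cv2.COLOR_RGB2HSV)
m=((hsv[...,1]<60)&(hsv[...,2]>110)).astype(np.uint8)*255
m[:150]=0
n,l,s,ce=cv2.connectedComponentsWithStats(m)
for i in range(1,n):
    if s[i,4]<150: continue
    cs,_=cv2.findContours((l==i).astype(np.uint8),cv2.RETR_EXTERNAL,cv2.CHAIN_APPROX_NONE)
    pts=ray(cs[0][:,0,:],0.014,c)[:,:2]*1000
    r=cv2.minAreaRect(pts.astype(np.float32))
    u,v=map(int,ce[i]); print(s[i],ce[i].round(1),np.round(r[0],1),np.round(r[1],1),round(r[2],1),"z",np.nanmedian(w[l==i][:,2]).round(4))
save("b_mask",np.dstack([m]*3))
for px,z in (((243,321),0.038),((172,219),.015),((518,292),.015),((277,146),.024),((480,217),.1)): print(px,ray(px,z,c).round(3), w[px[1],px[0]].round(3))
b=cv2.resize(p[150:270,280:520],None,fx=3,fy=3,interpolation=cv2.INTER_CUBIC); save("b_rack",b)
E
```

```text
[266 150  23   9 155] [277.  153.3] [711.2 132.5] [51.6 19.1] 89.6 z 0.0232
[308 150  65  30 658] [342.6 159. ] [702.2 -22.2] [163.9  54.4] 65.1 z 0.0003
[601 150  39  37 335] [620.3 163.5] [ 685.  -670.9] [116.1  42.7] 44.8 z 0.0781
[205 166  29  43 917] [219.  187.2] [633.5 267.3] [54.1 93.7] 80.1 z 0.0144
[   6  169   66   44 1937] [ 40.8 191.2] [626.2 689.3] [152.9  88.5] 67.6 z 0.0519
[ 314  178  157   61 4519] [392.2 206.3] [ 590.4 -131.2] [121.3 353. ] 6.0 z 0.023
[162 210  17  17 225] [170.4 218.1] [561.5 380.3] [37.6 37.5] 89.8 z 0.0155
[248 238  45  43 948] [269.7 259. ] [465.6 147.5] [54.  93.8] 39.9 z 0.0144
[176 256  27  42 960] [189.4 276.7] [425.4 332.3] [54.2 93.9] 85.8 z 0.0145
[506 280  31  24 477] [519.3 291. ] [ 395.  -419.3] [51.5 63. ] 44.0 z 0.0137
[116 307  18  19 274] [124.4 316.2] [336.  479.7] [41.1 39.2] 1.7 z 0.0151
[173 346  20  20 310] [182.3 355.8] [246.7 345. ] [41.9 42.8] 45.1 z 0.015
[577 393  55  24 819] [599.7 401.4] [ 142.6 -594.6] [ 49.6 118. ] 0.9 z 0.006
[272 426  15  36 155] [278.1 442.5] [ 55.6 127.1] [15.4 80.8] 68.2 z 0.0007
[295 436  83  42 342] [332.5 449.5] [31. -4.] [181.4  81.7] 86.3 z 0.0632
[614 455  26  25 232] [629.5 466.5] [   7.1 -634.8] [39.7 65.5] 15.3 z 0.0054
(243, 321) [[0.326 0.204 0.038]] [0.327 0.203 0.042]
(172, 219) [[0.559 0.375 0.015]] [0.559 0.375 0.016]
(518, 292) [[ 0.389 -0.414  0.015]] [ 0.389 -0.415  0.014]
(277, 146) [[0.727 0.131 0.024]] [0.727 0.131 0.024]
(480, 217) [[ 0.548 -0.306  0.1  ]] [ 0.551 -0.313  0.079]
```

View pics/b_rack.png

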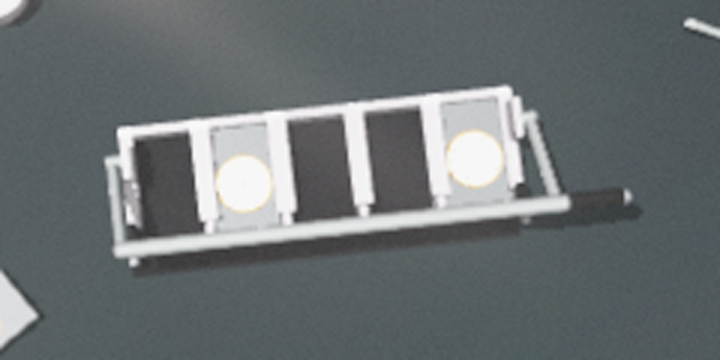

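```bash
python3 - <<'E'
from h import *
print(go([0.57,-0.13,0.24],np.pi/2+0.1))
o=arm.observe(); print(o['time'],o['qpos'].round(2),o['tcp_pos'],o['contact_force'].round(2))
c=cam("wrist"); save("c_wrist",c[0])
import pickle; pickle.dump(c,open("c.pkl","wb"))
c=cam("scene"); save("c_scene",c[0])
E
```

```text
4.812388980384689
2.3833 [ 0.47  0.35 -0.38  1.68  0.14  1.13 -1.42] [ 0.56978984 -0.13100544  0.23991019] [-0.51  0.27  0.34]
```

View pics/c_wrist.png

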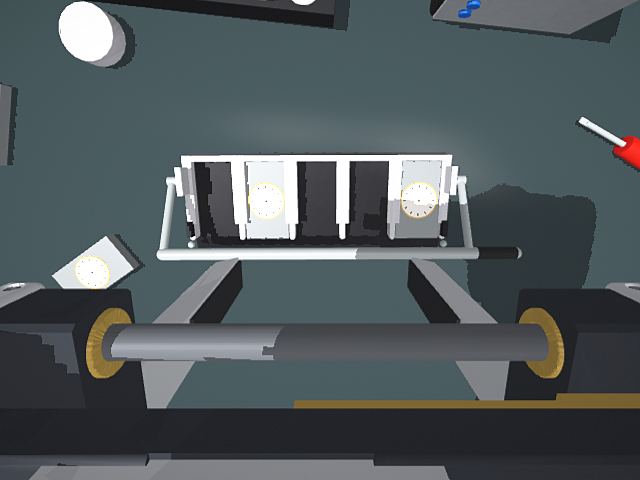

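The wrist view shows the rack square-on, with the bay 2 and bay 5 dials at about (266,201) and (419,200), the rod along row 253 and the grip tip at (519,253). I'll fit the rack pose from the dials and the divider noses.

```bash
cat > an.py <<'E'
from h import *
def dials(c,z,minA=300,roi=None):
    """brass/white dial: fill white disc by ring of brass; returns px centres via white+brass blob ellipse"""
    p=c[0]; hsv=cv2.cvtColor(p,cv2.COLOR_RGB2HSV)
    br=((hsv[...,0]>12)&(hsv[...,0]<32)&(hsv[...,1]>60)&(hsv[...,2]>90)).astype(np.uint8)*255
    br=cv2.morphologyEx(br,cv2.MORPH_CLOSE,np.ones((3,3)))
    out=[]
    cs,_=cv2.findContours(br,cv2.RETR_EXTERNAL,cv2.CHAIN_APPROX_NONE)
    for k in cs:
        h=cv2.convexHull(k); A=cv2.contourArea(h)
        if A<minA or len(k)<12: continue
        e=cv2.fitEllipse(h)
        out.append((e[0],e[1],A,ray(e[0],z,c)[0]))
    return out
E
python3 - <<'E'
from an import *
import pickle; c=pickle.load(open("c.pkl","rb"))
for d in dials(c,0.018): print(np.round(d[0],1),np.round(d[1],1),d[2],d[3].round(4))
w=cloud(c); print("row heights at dial", w[201,266],w[200,419])
# rod: points with z>0.06 in rows 240-265
m=(w[...,2]>0.05)&(w[...,2]<0.12); m[:235]=0;m[268:]=0; P=w[m]
print("rod cloud n",len(P)); 
for u in (180,230,280,330,380,430,480,500,515):
    col=w[240:266,u]; k=np.nanargmax(col[:,2]); print(u,240+k,col[k].round(4))
b=cv2.resize(c[0][140:275,150:530],None,fx=2,fy=2,interpolation=cv2.INTER_CUBIC); save("c_rack2",b)
# lips height
m=(w[...,2]>0.0225)&(w[...,2]<0.0255); m[240:]=0; m[:145]=0;m[:,:170]=0;m[:,470:]=0
r=cv2.minAreaRect((w[m][:,:2]*1000).astype(np.float32)); print(r, m.sum())
E
```

```text
[518.7 401.3] [ 16.  491.2] 3905.5 [ 0.338  -0.4165  0.018 ]
[540.9 342.6] [42.6 74. ] 2331.0 [ 0.4271 -0.4246  0.018 ]
[108.4 342.8] [43.1 74.1] 2375.5 [0.3713 0.1293 0.018 ]
[ 91.7 272. ] [32. 37.] 601.5 [0.4663 0.1452 0.018 ]
[418.2 199.8] [35.6 38.3] 1049.5 [ 0.5937 -0.2372  0.018 ]
[265.6 200.1] [36. 37.] 906.0 [ 0.5756 -0.0609  0.018 ]
row heights at dial [ 0.57467233 -0.06137305  0.01814898] [ 0.59380013 -0.23766768  0.01983571]
rod cloud n 4420
180 252 [0.5237 0.0119 0.0803]
230 265 [ 0.5727 -0.0803  0.2388]
280 254 [ 0.5318 -0.0888  0.0805]
330 254 [ 0.5368 -0.1391  0.0804]
380 255 [ 0.5409 -0.1895  0.081 ]
430 265 [ 0.5838 -0.1835  0.2409]
480 257 [ 0.5489 -0.2908  0.0805]
500 254 [ 0.5541 -0.3101  0.0808]
515 253 [ 0.5568 -0.3246  0.0814]
((585.6546630859375, -119.09004211425781), (93.87201690673828, 301.26708984375), 5.7472100257873535) 5207
```

View pics/c_rack2.png

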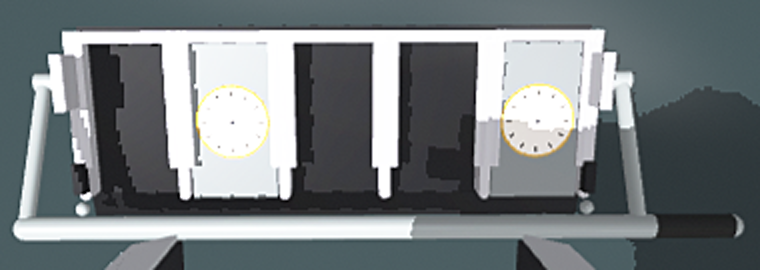

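Both dials give the same rack origin, (0.5364, -0.1244), with yaw 0.1023 rad and a spacing of 177.2 mm against the nominal 177. The rod height of about 74.5 mm puts the keeper at about 0.76 rad. Next I'll open the keeper.

```bash
cat >> h.py <<'E'
A=0.1023; O=np.array([0.5364,-0.1244,0])
ex=np.array([np.cos(A),np.sin(A),0]); ey=np.array([-np.sin(A),np.cos(A),0])
def rk(x,y,z): return O+x/1e3*ex+y/1e3*ey+np.array([0,0,z/1e3])
def tork(P):
    d=np.asarray(P)-O; return np.array([d@ex,d@ey,d[2]])*1e3
def rod(th,y=-185):
    f=th-0.26; return rk(70-82*np.cos(f),y,35+82*np.sin(f))
TC=np.array([0,0,-0.005])
def st(t=""):
    o=arm.observe(); print(t,round(o['time'],1),"rk",tork(o['tcp_pos']).round(1),"F",o['contact_force'].round(1),"op",round(o['opening'],4))
E
python3 - <<'E'
from h import *
arm.set_gripper(0.05)
y=go(rod(0.76)+[0,0,0.08],A); st(y)
arm.move_linear(list(rod(0.76)+TC),speed=0.1,contact_N=6); st("at")
arm.set_gripper(0.0,force=8); st("grip")
for th in np.arange(0.9,2.31,0.2):
    arm.move_linear(list(rod(th)+TC),speed=0.1)
    st(round(th,2))
arm.set_gripper(0.05)
arm.move_linear(list(rod(2.3)+TC+[0,0,0.1]),speed=0.2); st()
c=cam("top"); save("d_top",c[0][100:300,150:550])
E
```

```text
3.243892653589793 4.4 rk [  -1.4 -184.3  154.6] F [-0.3  0.1  0.2] op 0.05
at 5.4 rk [  -1.6 -185.2   70. ] F [-0.2 -0.3  1.1] op 0.0501
grip 6.1 rk [  -1.2 -184.9   69.3] F [ 5.8  0.2 -4.3] op 0.0119
0.9 6.4 rk [   4.7 -185.    79.2] F [ 2.8 -1.  -1.5] op 0.0113
1.1 6.7 rk [  15.  -185.1   91.3] F [-4.6 -0.8  4.9] op 0.0114
1.3 7.0 rk [  28.3 -185.4  101.2] F [-5.5  0.2 10.5] op 0.0115
1.5 7.3 rk [  43.6 -185.5  108. ] F [-2.1 -0.4  8. ] op 0.0114
1.7 7.6 rk [  59.4 -185.4  111.4] F [ 0.6 -1.9  6.1] op 0.0114
1.9 8.0 rk [  75.6 -185.3  111.6] F [ 1.3 -3.1  2.9] op 0.0114
2.1 8.3 rk [  92.  -185.2  108.8] F [ 1.6 -1.7  1. ] op 0.0116
2.3 8.6 rk [ 107.3 -185.1  102.8] F [ 1.6 -3.1 -0. ] op 0.0117
 10.0 rk [ 106.7 -184.8  202.3] F [-0.9 -0.1 -0.3] op 0.0499
```

View pics/d_top.png

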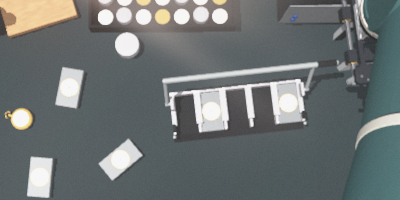

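The keeper is now leaning back, with the rod behind the rack. Next I'll take a close look at the first holder, near (0.466, 0.148), and pick it.

```bash
cat >> an.py <<'E'
def gy(pos,yaw):
    """reach with exact yaw (tool z = yaw-90deg); clear IK failure"""
    s=arm.solve_ik(list(pos),down(yaw))
    if s is None: return False
    arm.movej(list(s)); return True
def slab(c,near,z=0.014,zt=0.003,rad=0.06):
    """slab rect from depth cloud + dial centre, near world xy"""
    w=cloud(c); hsv=cv2.cvtColor(c[0],cv2.COLOR_RGB2HSV)
    m=(np.abs(w[...,2]-z)<zt)&(np.hypot(w[...,0]-near[0],w[...,1]-near[1])<0.13)&(hsv[...,1]<70)
    m=m.astype(np.uint8); n,l,s,ce=cv2.connectedComponentsWithStats(m)
    best=None
    for i in range(1,n):
        if s[i,4]<800: continue
        cs,_=cv2.findContours((l==i).astype(np.uint8),cv2.RETR_EXTERNAL,cv2.CHAIN_APPROX_NONE)
        k=max(cs,key=cv2.contourArea)[:,0,:]
        r=cv2.minAreaRect((ray(k,z,c)[:,:2]*1000).astype(np.float32))
        d=np.hypot(r[0][0]/1e3-near[0],r[0][1]/1e3-near[1])
        if best is None or d<best[0]: best=(d,r)
    if best is None: return None
    (cx,cy),(a,b),an=best[1]
    ang=np.radians(an if a>b else an+90); ang=(ang+np.pi/2)%np.pi-np.pi/2
    ds=[d for d in dials(c,z) if np.hypot(*(d[3][:2]-[cx/1e3,cy/1e3]))<0.02]
    return np.array([cx,cy])/1e3,(max(a,b),min(a,b)),ang,(ds[0][3][:2] if ds else None)
E
python3 - <<'E'
from an import *
near=np.array([0.4656,0.1475]); psi=np.radians(-50.1)
l=np.array([np.cos(psi),np.sin(psi)])
arm.set_gripper(0.09)
p=near-0.09*l
print(gy([*p,0.17],psi+np.pi/2)); st()
c=cam("wrist"); save("e_w",c[0]); s=slab(c,near); print(s); print(arm.observe()['qpos'].round(2))
E
```

```text
True
 13.0 rk [-92.6 352.  170. ] F [-0.7 -0.2 -0.2] op 0.0901
(array([0.4554472 , 0.15976782]), (61.93789291381836, 49.9599494934082), np.float64(-0.874810734361605), array([0.46424014, 0.14820088]))
[ 0.37  0.36 -1.08  2.03  0.38  0.97 -0.21]
```

View pics/e_w.png

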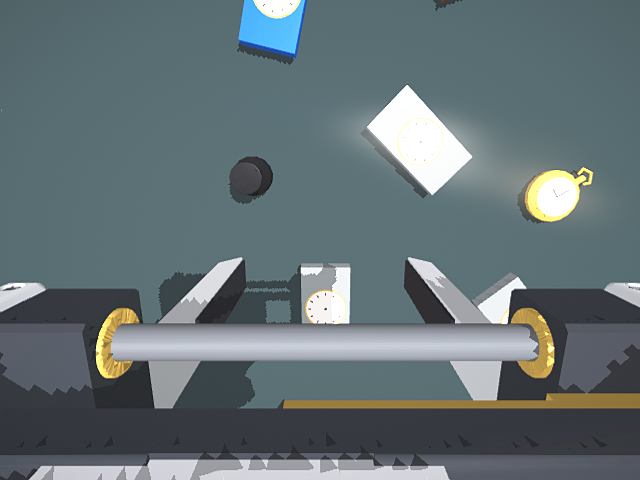

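The wrist image's up direction is -tool z, so the gripper needs the opposite half-turn so that the camera sits on the rack side. I'll redo the look that way.

```bash
cat >> an.py <<'E'
def look(near,psi,name,back=0.06,z=0.17):
    l=np.array([np.cos(psi),np.sin(psi)])
    ok=gy([*(near-back*l),z],psi-np.pi/2)
    c=cam("wrist"); save(name,c[0]); s=slab(c,near)
    print(ok,s,arm.observe()['qpos'].round(2)); return s
def pick(ctr,psi,off=0.033):
    l=np.array([np.cos(psi),np.sin(psi)]); g=ctr-off*l
    gy([*g,0.10],psi-np.pi/2)
    hit=arm.move_linear([*g,0.0165],speed=0.08,contact_N=8); st("down hit=%s"%hit)
    arm.set_gripper(0.0,force=30); st("gripped")
    arm.move_linear([*g,0.13],speed=0.12); st("up")
E
python3 - <<'E'
from an import *
s=look(np.array([.4642,.1482]),np.radians(-50.1),"e_w2"); st()
E
```

```text
True (array([0.46537726, 0.14781268]), (88.72325134277344, 49.9581413269043), np.float64(-0.8743520048638391), array([0.46457792, 0.14442324])) [-1.41  0.35  1.09  2.07 -0.39  0.94 -2.55]
 15.6 rk [-77.6 328.1 169.9] F [-0.3 -0.2  0.3] op 0.0904
```

View pics/e_w2.png

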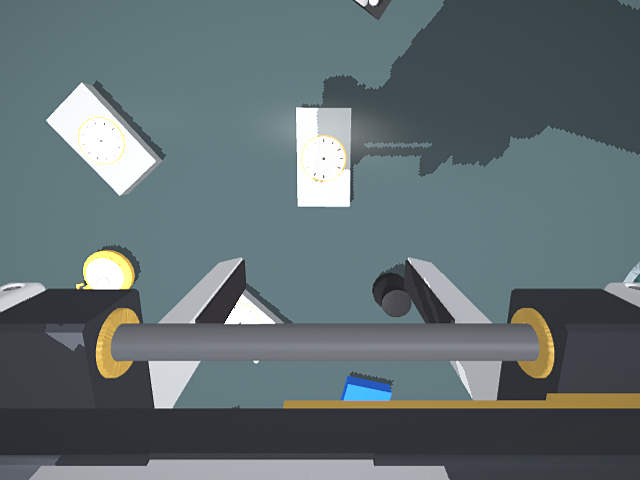

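The rectangle reads 88.7 x 50.0 at (0.4654, 0.1478), psi -50.1°. That agrees with the top view, so I'll pick it.

```bash
python3 - <<'E'
from an import *
pick(np.array([.4654,.1478]),-0.8744)
# pre-insert bay 4
print(gy(rk(-95,-59,90),A-np.pi/2),arm.observe()['qpos'].round(2)); st()
arm.move_linear(list(rk(-95,-59,22.5)),speed=0.12); st()
c=cam("wrist"); save("f_w",c[0])
import pickle; pickle.dump(c,open("f.pkl","wb"))
E
```

```text
down hit=False 17.2 rk [-61.1 305.5  16.9] F [ 0.2  0.1 -0.4] op 0.0899
gripped 17.9 rk [-61.3 305.4  16.5] F [-1.3 -0.2  1.8] op 0.05
up 19.0 rk [-61.6 305.3 129.5] F [-0.2 -0.1 -0.3] op 0.0496
True [-0.27  0.45  0.75  2.08 -0.44  0.77 -0.72]
 20.6 rk [-94.7 -58.4  89.8] F [-0.   0.1  0. ] op 0.0495
 21.3 rk [-94.8 -59.2  22.9] F [ 0.5  0.3 -0.8] op 0.0499
```

View pics/f_w.png

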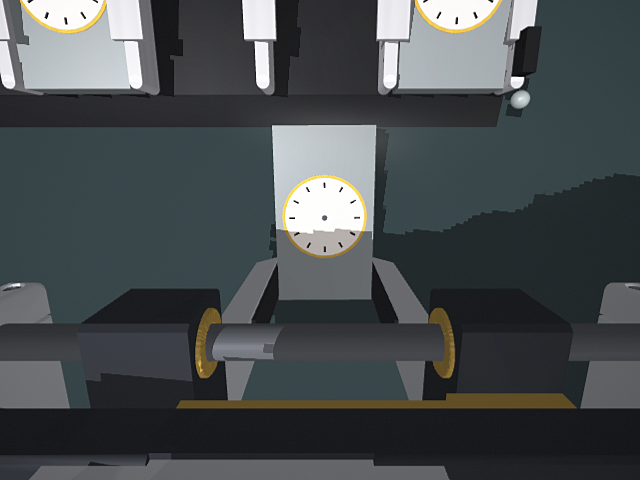

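The holder is held square in the jaws. The slab spans columns 273–376 and the bay 4 noses are at about columns 264 and 389. I'll measure it against the bay.

```bash
cat >> an.py <<'E'
def held(c):
    """held slab in rack frame: front corners via edges rows, heights along it"""
    w=cloud(c); d=(w-O); X=d@ex*1e3; Y=d@ey*1e3; Z=w[...,2]*1e3
    t=tork(arm.observe()['tcp_pos'])
    out=[]
    for r in range(130,250,10):
        row=(np.abs(Z[r]-(t[2]-3))<6)&(np.abs(Y[r]-t[1])<40)&(X[r]<t[0]+85)
        u=np.where(row)[0]
        if len(u)<60: continue
        out.append((X[r,u].mean(),Y[r,u[0]],Y[r,u[-1]],np.median(Z[r,u])))
    out=np.array(out); 
    k=np.polyfit(out[:,0],(out[:,1]+out[:,2])/2,1)
    kz=np.polyfit(out[:,0],out[:,3],1)
    m=(np.abs(Z-(t[2]-3))<6)&(np.abs(Y-t[1])<20)
    m[:100]=0
    print("width",(out[:,1]-out[:,2]).mean().round(1),"yaw err",k[0].round(4),"centre y at tcp+33",np.polyval(k,t[0]+33).round(2),"tcp y",t[1].round(2),"ztop back/front",np.polyval(kz,[t[0],t[0]+75]).round(1))
    return k,out
def noses(c,ys,name=None):
    """divider nose: bright blob column at z 15..25, x<15"""
    w=cloud(c); d=(w-O); X=d@ex*1e3; Y=d@ey*1e3; Z=w[...,2]*1e3
    for y in ys:
        m=(np.abs(Y-y)<7)&(Z>19)&(Z<27)&(X>-4)&(X<14)
        if m.sum()>10: print("div",y,"n",m.sum(),"y mid",((np.percentile(Y[m],2)+np.percentile(Y[m],98))/2).round(2),"xmin",np.percentile(X[m],1).round(1),"z",np.median(Z[m]).round(1))
E
python3 - <<'E'
from an import *
import pickle; c=pickle.load(open("f.pkl","rb"))
held(c); noses(c,[88.5,29.5,-29.5,-88.5])
for d in dials(c,0.0195): print(np.round(d[0],1),tork(d[3]).round(1))
E
```

```text
width 49.4 yaw err 0.0051 centre y at tcp+33 -58.02 tcp y -59.18 ztop back/front [21.1 20. ]
div 88.5 n 522 y mid 87.96 xmin -0.4 z 20.7
div 29.5 n 502 y mid 30.02 xmin -0.5 z 20.8
div -29.5 n 454 y mid -29.39 xmin -0.4 z 20.9
div -88.5 n 449 y mid -88.26 xmin -0.1 z 20.9
[428.1 401.8] [-171.8 -119.2   19.5]
[441.2 342.6] [-133.2 -123.8   19.5]
[207.9 343. ] [-133.6    6.9   19.5]
[324.1 216.1] [-61.3 -58.1  19.5]
[458.9 -21.5] [  44.9 -117.3   19.5]
[ 60.2 -11.7] [40.8 58.7 19.5]
```

```bash
cat >> an.py <<'E'
def insert(y,z,dz_yaw=0.0,xs=-14):
    t=tork(arm.observe()['tcp_pos'])
    arm.move_linear(list(rk(-95,y,z)),speed=0.1); st("aligned")
    hit=arm.move_linear(list(rk(xs,y,z)),speed=0.06,contact_N=12); st("in hit=%s"%hit)
    return hit
def push(y,yslab=None):
    arm.set_gripper(0.064); st("rel")
    t=arm.observe()['tcp_pos']
    arm.move_linear(list(rk(-60,y,tork(t)[2])),speed=0.15)
    arm.set_gripper(0.0,force=20)
    arm.move_linear(list(rk(-45,y,21)),speed=0.1); st("closed")
    hit=arm.move_linear(list(rk(-4,y,21)),speed=0.03,contact_N=9); st("push hit=%s"%hit)
    arm.move_linear(list(rk(-60,y,30)),speed=0.15)
E
python3 - <<'E'
from an import *
if not insert(-59.8,21.2): print("ok")
c=cam("wrist"); save("g_w",c[0])
E
```

```text
aligned 21.6 rk [-94.8 -59.8  21.5] F [ 0.1 -0.7 -1.5] op 0.0497
in hit=False 23.1 rk [-14.3 -59.8  21.2] F [-0.3 -0.  -1.4] op 0.0496
ok
```

View pics/g_w.png

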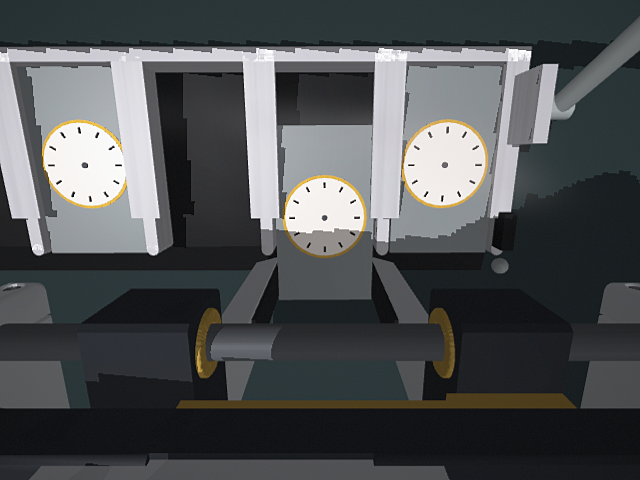

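The slab went in with no force, with its front at row 125 between the dividers. Now I'll release it and push it home.

```bash
python3 - <<'E'
from an import *
push(-59)
c=cam("wrist"); save("h_w",c[0])
for d in dials(c,0.018): print(np.round(d[0],1),tork(d[3]).round(1))
E
```

```text
rel 23.6 rk [-14.  -59.8  21.2] F [-0.8 -0.5 -0.2] op 0.0641
closed 25.4 rk [-44.8 -59.   20.9] F [-0.1 -0.8 -0.6] op 0.0001
push hit=True 26.6 rk [ -7.8 -58.9  20.6] F [ 0.7 -0.7 -0.1] op 0.0004
[447.3  68.6] [  46.  -117.8   18. ]
[84.8 68.8] [45.6 59.3 18. ]
[326.5  67.6] [ 46.3 -58.8  18. ]
```

View pics/h_w.png

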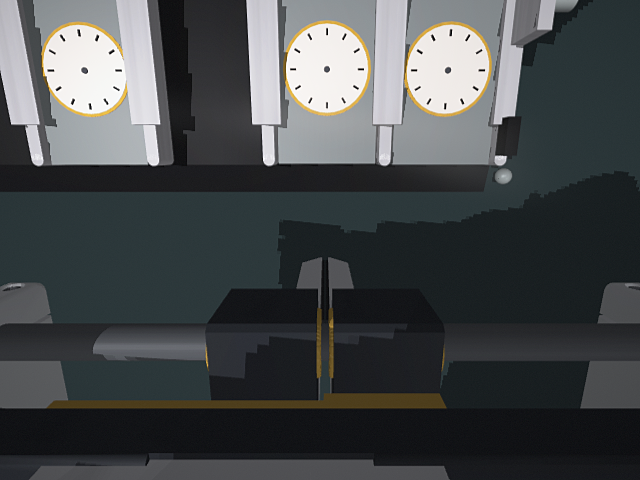

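Bay 4 is home: its dial at (46.3, -58.8) lines up with the filed ones. I'll fetch the next holder, near (0.634, 0.267).

```bash
python3 - <<'E'
from an import *
t=arm.observe()['tcp_pos']; arm.move_linear([t[0],t[1],0.14],speed=0.2)
c=cam("top"); save("i_top",c[0])
print(slab(c,[.6335,.2673]),slab(c,[.4254,.3323]))
arm.set_gripper(0.09)
s=look(np.array([.6335,.2673]),np.radians(-9.9),"i_w"); st()
E
```

```text
None None
True (array([0.63341498, 0.26781021]), (89.02202606201172, 49.95652389526367), np.float64(-0.17108146842669036), None) [-1.04  0.6   0.77  1.65 -0.46  1.09 -1.87]
 31.0 rk [ 79.1 394.6 170.1] F [ 0.4 -1.   0.5] op 0.0902
```

View pics/i_w.png

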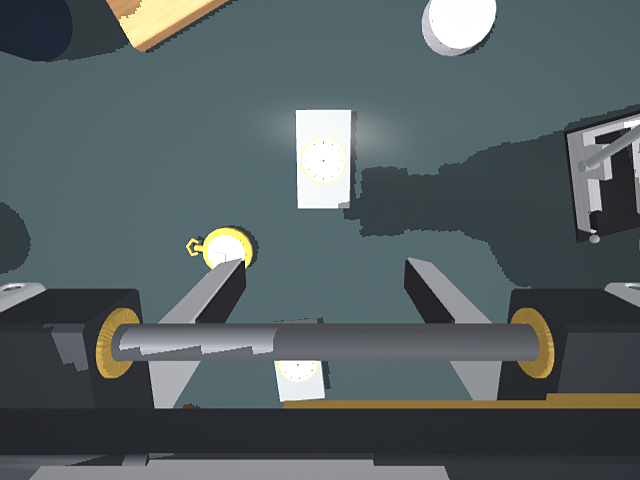

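The rectangle is 89.0 x 50.0 at (0.6334, 0.2678), psi -9.8°. The gold watch stays about 3 cm clear of the left finger.

```bash
cat >> an.py <<'E'
def tobay(y,name):
    t=arm.observe()['tcp_pos']
    print(gy(rk(-95,y,110),A-np.pi/2),arm.observe()['qpos'].round(2)); st()
    arm.move_linear(list(rk(-95,y,21.2)),speed=0.12); st()
    c=cam("wrist"); save(name,c[0])
    held(c); noses(c,[147.5,88.5,29.5,-29.5,-88.5])
    for d in dials(c,0.0185): print(np.round(d[0],1),tork(d[3]).round(1))
E
python3 - <<'E'
from an import *
arm.set_gripper(0.075)
pick(np.array([.6334,.2678]),-0.1711)
tobay(118,"j_w")
E
```

```text
down hit=False 33.1 rk [105.1 389.2  17. ] F [0.4 0.3 0. ] op 0.0749
gripped 33.6 rk [104.8 389.2  16.7] F [-1.1  0.9  1.9] op 0.0498
up 34.7 rk [104.4 389.1 129.2] F [ 0.3  0.  -1.7] op 0.0495
True [-0.77  0.32  0.85  2.2  -0.35  0.76 -1.16]
 36.0 rk [-94.  118.5 110.2] F [ 0.5 -0.2 -1.1] op 0.05
 36.9 rk [-94.6 117.9  21.6] F [ 0.   0.6 -1.8] op 0.0496
width 49.5 yaw err -0.0035 centre y at tcp+33 118.66 tcp y 118.03 ztop back/front [19.7 18.8]
div 147.5 n 301 y mid 147.64 xmin -3.9 z 21.7
div 88.5 n 468 y mid 87.68 xmin -0.2 z 20.8
div 29.5 n 505 y mid 30.17 xmin -0.2 z 20.8
div -29.5 n 53 y mid -26.24 xmin 0.1 z 19.8
[423.8 401.6] [-171.2   60.5   18.5]
[441.3 342.6] [-132.8   53.4   18.5]
[208.  342.8] [-133.1  183.9   18.5]
[324.9 216. ] [-61.1 118.6  18.5]
[460.2 -23.1] [45.6 59.4 18.5]
```

View pics/j_w.png

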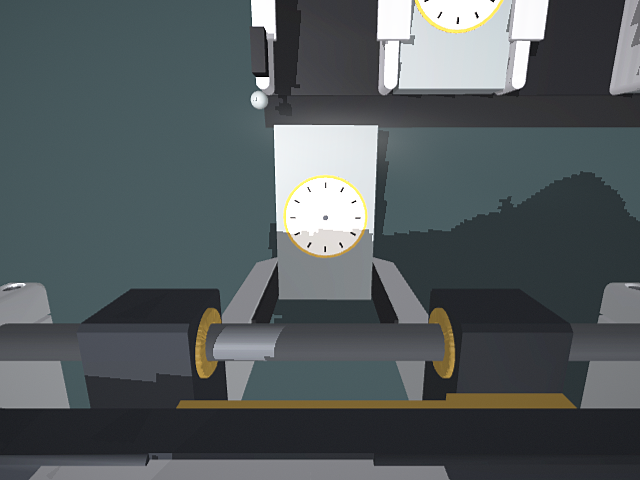

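The catch ball at (260,100) lies close to the left finger's path, so I'll check where it is before inserting.

```bash
python3 - <<'E'
from an import *
c=cam("wrist"); w=cloud(c); d=w-O
X=d@ex*1e3;Y=d@ey*1e3;Z=w[...,2]*1e3
for r in range(88,112,3): print(r,[(round(X[r,u],1),round(Y[r,u],1),round(Z[r,u],1)) for u in range(252,272,4)])
E
```

```text
88 [(np.float64(3.3), np.float64(156.7), np.float64(0.7)), (np.float64(3.6), np.float64(154.9), np.float64(-0.9)), (np.float64(-0.3), np.float64(149.0), np.float64(20.1)), (np.float64(-0.6), np.float64(146.8), np.float64(22.1)), (np.float64(0.1), np.float64(145.6), np.float64(18.0))]
91 [(np.float64(2.1), np.float64(157.1), np.float64(-0.8)), (np.float64(-2.2), np.float64(150.3), np.float64(23.5)), (np.float64(-2.5), np.float64(148.2), np.float64(25.2)), (np.float64(-0.4), np.float64(148.3), np.float64(13.6)), (np.float64(-0.5), np.float64(146.3), np.float64(13.9))]
94 [(np.float64(-3.7), np.float64(152.0), np.float64(24.7)), (np.float64(-3.7), np.float64(150.0), np.float64(25.2)), (np.float64(-3.8), np.float64(148.2), np.float64(25.6)), (np.float64(-3.4), np.float64(146.7), np.float64(23.3)), (np.float64(-0.5), np.float64(147.6), np.float64(6.0))]
97 [(np.float64(-5.2), np.float64(151.7), np.float64(26.3)), (np.float64(-5.2), np.float64(149.9), np.float64(26.4)), (np.float64(-5.2), np.float64(148.0), np.float64(26.5)), (np.float64(-5.1), np.float64(146.3), np.float64(25.9)), (np.flo
[... 501 characters left out ...]
at64(25.6)), (np.float64(-7.5), np.float64(146.6), np.float64(24.8)), (np.float64(-4.1), np.float64(148.6), np.float64(1.0))]
106 [(np.float64(-5.5), np.float64(157.1), np.float64(0.6)), (np.float64(-8.6), np.float64(150.6), np.float64(23.4)), (np.float64(-8.8), np.float64(148.5), np.float64(24.7)), (np.float64(-8.6), np.float64(146.9), np.float64(23.4)), (np.float64(-5.7), np.float64(148.5), np.float64(2.1))]
109 [(np.float64(-6.8), np.float64(157.5), np.float64(-0.9)), (np.float64(-6.9), np.float64(155.3), np.float64(-0.6)), (np.float64(-7.0), np.float64(153.0), np.float64(0.4)), (np.float64(-7.3), np.float64(150.6), np.float64(2.4)), (np.float64(-7.2), np.float64(148.5), np.float64(2.1))]
```

The ball occupies x -3 to -9, y 146–152 and z 20–27. I'll stop the gripped insertion earlier, with the TCP at x = -24.

```bash
python3 - <<'E'
from an import *
if not insert(117.6,21.2,xs=-24):
    push(118)
else: print("STOP")
c=cam("wrist"); save("k_w",c[0])
for d in dials(c,0.018): print(np.round(d[0],1),tork(d[3]).round(1))
E
```

```text
aligned 37.2 rk [-94.8 117.7  21.4] F [ 0.2  0.9 -1.3] op 0.0496
in hit=False 38.6 rk [-24.3 117.6  21.2] F [ 0.2 -0.3 -0.6] op 0.0498
rel 39.0 rk [-24.  117.6  21.2] F [-0.2  0.2 -0.7] op 0.0639
closed 40.8 rk [-45.  117.9  20.9] F [-0.6  0.5  1.3] op 0.0005
push hit=True 41.9 rk [ -7.9 118.   20.6] F [0.7 1.  0.9] op 0.0007
[272.2 403. ] [-144.5  151.2   18. ]
[447.6  69.1] [45.9 59.1 18. ]
[325.7  68. ] [ 46.2 118.7  18. ]
```

View pics/k_w.png

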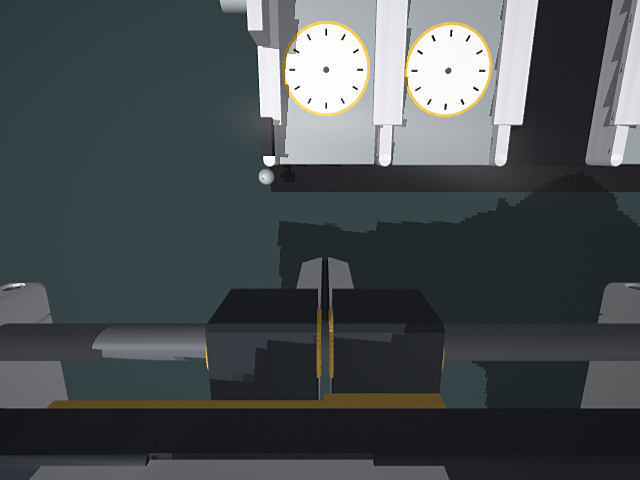

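Bay 1 is home: its dial is at x = 46.2, next to the filed one at 45.9. Now the third holder, near (0.425, 0.332).

```bash
python3 - <<'E'
from an import *
t=arm.observe()['tcp_pos']; arm.move_linear([t[0],t[1],0.14],speed=0.2)
arm.set_gripper(0.08)
s=look(np.array([.4254,.3323]),np.radians(-4.2),"l_w"); st()
E
```

```text
True (array([0.42544757, 0.33304071]), (88.90718841552734, 49.99943161010742), np.float64(-0.07313160195606638), None) [-1.52  0.34  0.86  2.   -0.32  0.94 -2.14]
 45.8 rk [-122.2  475.   170. ] F [ 0.8 -0.6 -0.1] op 0.0801
```

View pics/l_w.png

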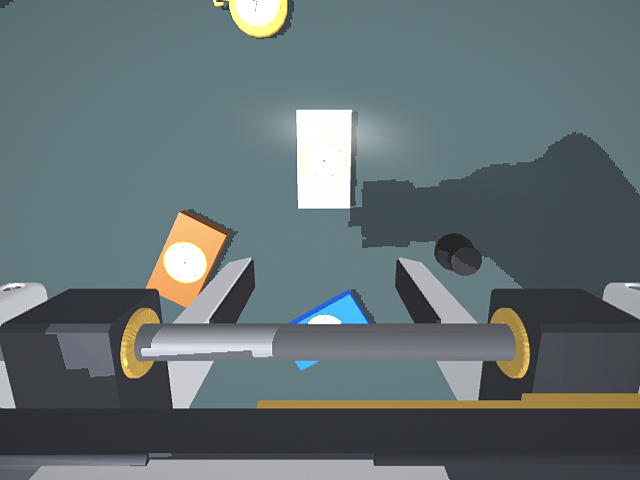

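The third holder hasn't moved and its surroundings are clear. I'll pick it and take it to bay 3.

```bash
python3 - <<'E'
from an import *
pick(np.array([.4254,.3330]),-0.0731)
tobay(0,"m_w")
E
```

```text
down hit=False 47.4 rk [-96.  472.3  16.9] F [ 0.3  0.3 -0.1] op 0.0797
gripped 48.0 rk [-96.2 472.1  16.6] F [-1.5 -0.4  2.1] op 0.05
up 49.1 rk [-96.5 471.9 129.4] F [-0.4  0.5 -0.7] op 0.0497
True [-0.69  0.55  1.16  2.13 -0.66  0.89 -0.61]
 50.8 rk [-94.6   0.7 109.9] F [ 0.2 -0.2 -0.8] op 0.05
 51.7 rk [-94.7  -0.1  21.7] F [ 0.4 -0.1 -0.7] op 0.0496
width 49.6 yaw err -0.0046 centre y at tcp+33 0.57 tcp y -0.07 ztop back/front [19.7 18.8]
div 147.5 n 534 y mid 146.66 xmin -3.9 z 21.4
div 88.5 n 517 y mid 88.65 xmin -0.4 z 20.8
div 29.5 n 457 y mid 29.79 xmin -0.2 z 20.8
div -29.5 n 468 y mid -30.09 xmin -0.3 z 20.8
div -88.5 n 519 y mid -88.5 xmin 0.0 z 20.7
[426.6 401.9] [-171.5  -59.2   18.5]
[441.3 342.7] [-133.   -64.7   18.5]
[207.9 343. ] [-133.4   65.9   18.5]
[325.  215.9] [-61.1   0.5  18.5]
[593.8 -13.5] [  41.9 -118.    18.5]
[460.2 -22.9] [ 45.4 -58.6  18.5]
[192.3 -18.7] [43.6 59.1 18.5]
[ 56.9 -20.9] [ 44.3 118.5  18.5]
```

View pics/m_w.png

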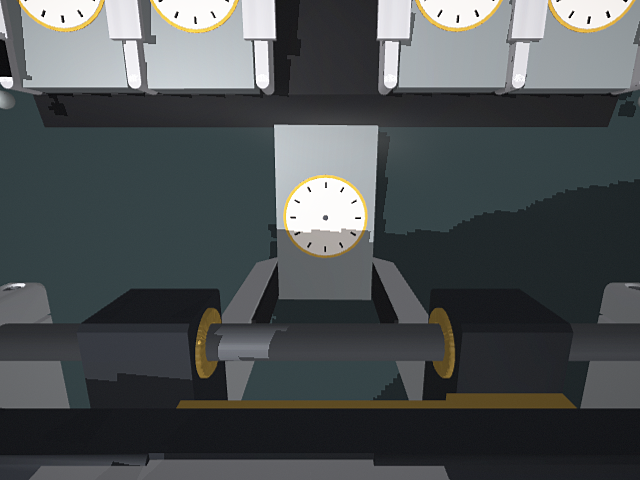

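```bash
python3 - <<'E'
from an import *
if not insert(-0.6,21.2,xs=-16):
    push(0)
else: print("STOP")
t=arm.observe()['tcp_pos']; arm.move_linear(list(rk(-60,0,70)),speed=0.15)
c=cam("wrist"); save("n_w",c[0])
for d in dials(c,0.018): print(np.round(d[0],1),tork(d[3]).round(1))
E
```

```text
aligned 52.0 rk [-94.8  -0.6  21.5] F [-0.1 -0.2 -0.4] op 0.0497
in hit=False 53.5 rk [-16.3  -0.6  21.2] F [-0.4 -1.  -0.4] op 0.0497
rel 53.9 rk [-16.   -0.6  21.2] F [0.2 0.  0.1] op 0.0637
closed 55.7 rk [-45.   -0.1  20.9] F [-0.5 -0.1  1.1] op 0.0005
push hit=True 56.9 rk [-7.8  0.  20.6] F [-0.6 -0.5 -0.6] op 0.0003
[521.5  86.2] [  45.7 -117.8   18. ]
[228.9  86. ] [45.3 59.2 18. ]
[424.   85.3] [ 46.  -58.8  18. ]
[325.9  85.2] [45.9  0.5 18. ]
[130.2  85.1] [ 45.7 118.8  18. ]
```

View pics/n_w.png

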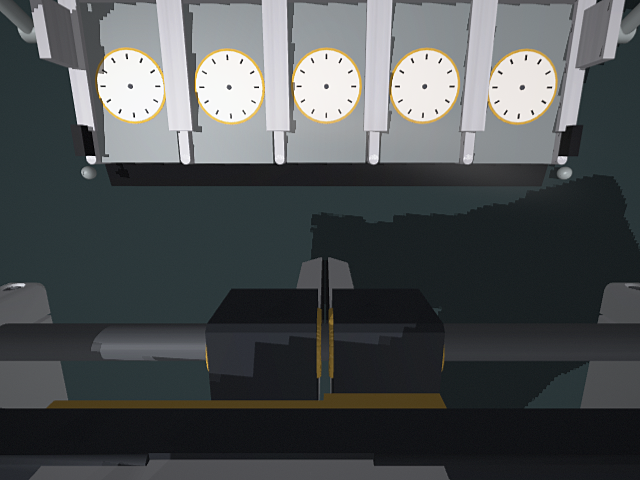

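All five holders read x = 45.3–46.0, home and face up. Next I'll swing the keeper down.

```bash
python3 - <<'E'
from an import *
t=arm.observe()['tcp_pos']; arm.move_linear([t[0],t[1],0.24],speed=0.2)
arm.set_gripper(0.05)
print(go(rod(2.3)+[0,0,0.1],A)); st()
hit=arm.move_linear(list(rod(2.3)+TC),speed=0.1,contact_N=6); st("at %s"%hit)
arm.set_gripper(0.0,force=8); st("grip")
for th in np.arange(2.1,0.29,-0.2):
    arm.move_linear(list(rod(th)+TC),speed=0.1); st(round(th,2))
arm.set_gripper(0.05)
arm.move_linear(list(rod(0.3)+TC+[0,0,0.06]),speed=0.15)
c=cam("wrist"); save("o_w",c[0])
E
```

```text
3.243892653589793
 60.9 rk [ 107.2 -184.5  208.6] F [0.1 0.5 0.3] op 0.0499
at False 62.1 rk [ 107.3 -185.3  103.9] F [-0.1  0.3  0.6] op 0.05
grip 62.8 rk [ 107.2 -185.   103.2] F [0.6 0.3 0.3] op 0.0118
2.1 63.1 rk [  91.6 -184.9  109.4] F [0.2 1.5 3.3] op 0.0115
1.9 63.4 rk [  75.5 -184.9  111.9] F [-1.1  1.2  4.5] op 0.0119
1.7 63.8 rk [  59.  -185.1  111.2] F [-2.4 -0.4  2.6] op 0.0117
1.5 64.1 rk [  43.3 -185.1  107.5] F [-1.4  0.5  1.1] op 0.0114
1.3 64.4 rk [  28.4 -185.1  100.6] F [-0.9 -1.  -0.9] op 0.0117
1.1 64.7 rk [  15.5 -185.1   90.9] F [ 1.7 -2.3 -4.6] op 0.0117
0.9 65.0 rk [   4.4 -185.    78.7] F [ 3.8 -2.5 -5.6] op 0.0116
0.7 65.3 rk [  -4.  -185.    64.3] F [ 6.  -2.4 -4.8] op 0.0114
0.5 65.7 rk [  -9.3 -184.9   48.6] F [ 7.8 -1.7 -5. ] op 0.0115
0.3 66.0 rk [ -11.3 -184.9   32. ] F [ 9.7 -0.7 -3.7] op 0.0115
```

View pics/o_w.png

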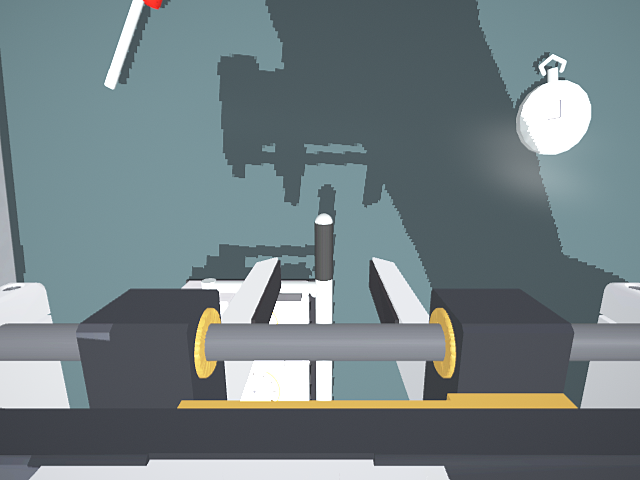

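The rod is down near 0.3 rad and centred between the jaws. Now I'll close the fingers and press it into the detent.

```bash
python3 - <<'E'
from an import *
arm.set_gripper(0.0,force=20)
arm.move_linear(list(rk(-10,-185,70)),speed=0.1); st("above")
hit=arm.move_linear(list(rk(-10,-185,31)),speed=0.03,contact_N=20); st("press %s"%hit)
arm.move_linear(list(rk(-10,-185,150)),speed=0.15); st()
print(go(rk(-60,-60,200),A-np.pi/2))
c=cam("wrist"); save("p_w",c[0]); w=cloud(c)
d=w-O; X=d@ex*1e3;Y=d@ey*1e3;Z=w[...,2]*1e3
m=(X>-25)&(X<5)&(Z>12)&(Z<60)
for y in (-195,-185,-120,-60,0,60,120):
    k=m&(np.abs(Y-y)<4); print(y,k.sum(),"x",np.median(X[k]).round(1),"ztop",np.percentile(Z[k],90).round(1))
for q in dials(c,0.018): print(np.round(q[0],1),tork(q[3]).round(1))
t=cam("top"); save("p_top",t[0])
for px,z in (((243,321),0.038),((172,219),.015),((518,292),.015),((277,146),.024)): print(cloud(t)[px[1],px[0]].round(3))
E
```

```text
above 68.6 rk [ -10.4 -184.8   69.1] F [-0.1  0.1  0.8] op 0.0006
press True 69.7 rk [  -9.8 -185.1   33.3] F [-3.8  4.1 17.9] op 0.0003
 70.7 rk [ -10.2 -184.6  149.1] F [0.1 0.9 0.3] op 0.0006
-1.4684963267948965
-195 95 x -9.1 ztop 20.5
-185 101 x -9.0 ztop 20.4
-120 132 x -6.1 ztop 20.1
-60 118 x -6.1 ztop 20.1
0 131 x -6.9 ztop 20.0
60 136 x -6.9 ztop 20.2
120 125 x -6.8 ztop 19.9
[272.8 402. ] [-286.6    3.2   18. ]
[203.6 111.9] [45.2 59.2 18. ]
[142.8 111.6] [ 45.5 118.8  18. ]
[383.8 111.2] [  45.7 -117.9   18. ]
[323.8 110.9] [ 46.1 -58.9  18. ]
[263.4 111.1] [45.9  0.4 18. ]
[0.326 0.204 0.037]
[0.559 0.376 0.014]
[ 0.4   -0.163  0.623]
[0.727 0.131 0.026]
```

View pics/p_w.png

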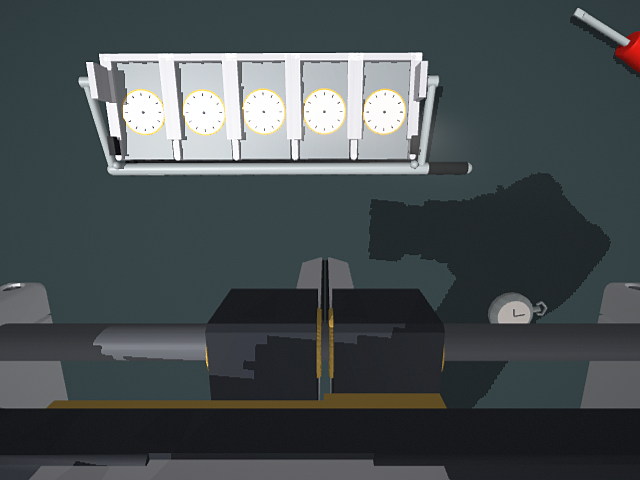

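View pics/p_top.png

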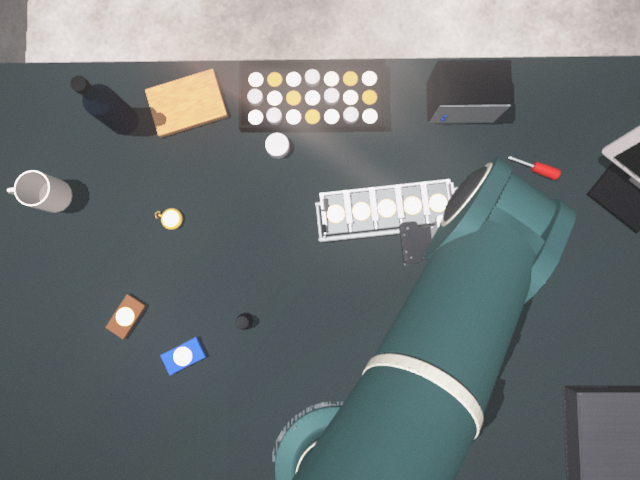

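The rod is at x = -9 with its top at z ≈ 20.2 mm, which is the shut position (axis z = 14, radius 6). All five holders are home and the bystanders haven't moved, so I'm handing in.

```bash
python3 -c "
from plant import arm
arm.wait(0.3); print(arm.observe()['contact_force']); arm.finish_job()"
```

```text
[-0.33577835  0.52902565  0.44761607]
the job is handed in; nothing more can be done
```

The job is done and handed in at about 72 s. I swung the keeper up, filed the three loose grey holders face up into bays 4, 1 and 3, and pressed the keeper shut.

**Last checks:**
- **Holders:** all five dials, the filed ones in bays 2 and 5 included, read rack x = 45.2–46.1 mm against a nominal 45.5.
- **Keeper:** the rod reads x ≈ -9 mm at the grip, with its top at z ≈ 20 mm along its length, which matches shut. The press stopped on its 20 N limit at that height. I did not see or feel the snap itself.
- **Bystanders:** the gold watch, loupe and tin were measured where they started. At the end the arm hid the silver watch from the top camera, so I only saw it, apparently unmoved, in the wrist view and didn't re-measure it. The blue and brown holders were not touched.

Over the bay mouths, the rod's median x came out 2–3 mm further in than at the grip. I put that down to the measuring window also catching the divider noses and slab ends there. No grip slip or knocked holder was seen.

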